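Close the tubs and hold up the tool tote for hand-over

TASK

The blue tool tote on the store counter is wanted on site, but the lids of the two tubs in it are standing proud. With the tote still standing on the counter, press both lids, red and yellow, fully home; then take the tote by its black handle, lift it about 10 cm clear of the counter with everything still in it, and keep holding it up there, level and still, for a colleague to take: finish while holding it. Leave the mallet, spirit level and brush pot where they are.

Things in the scene. Friction and masses are not known exactly. Their poses are not given: they have to be found in the camera images.
- tote: Blue open plastic tote, 190 mm (its x) by 340 mm (its y), walls 75 mm high with a rim 5 mm wider, floor 4 mm thick; 0.8 kg with its load. Origin: centre of the underside, z up. Loose on the counter (z = 0). A rib 35 mm high at x = +47 mm parts off the chisel's slot; the tubs stand on the other side of it, one at each end (either colour at either end).
- handle: Black arched handle fixed to the tote; its frame is the tote's. Straight flat-sided bar along the tote's x across the middle (y = 0), 24 mm wide (y), 20 mm high, underside 170 mm and top 190 mm above the tote's underside, 180 mm long between two posts at the side walls. Grip mid-bar from above, closing along the tote's y; the load balances within 15 mm of there.
- grip (a point): Centre of the middle of the handle's bar, 180 mm above the tote's underside; axes as the tote.
- tub_red: White round tub with the red lid, 98 mm across its collar, standing loose on the tote's floor. Origin: centre of the underside, z up. Its top collar is 77 mm above its underside; a grey neck above it shows when the lid is proud.
- tub_yellow: White round tub with the yellow lid, otherwise as tub_red.
- top_red (a point): Centre of the top face of the red lid (flat disc 96 mm across, 14 mm thick); with the lid home it lies 91 mm above the tub's underside, 95 mm above the counter while the tote stands there.
- top_yellow (a point): Centre of the top face of the yellow lid, otherwise as top_red.
- lid_red (a joint): How far the red lid stands proud of home, m: 0 = fully home on the collar, up to 0.010. Press-fit: it takes about 7 N straight down to move it, stops hard on the collar, and stays wherever it is left.
- lid_yellow (a joint): The same for the yellow lid.
- chisel: Wood chisel, 235 mm long, wooden handle 28 mm wide and 24 mm high, lying in the tote's slot along the tote's y. Origin: underside, where handle meets blade.
- mallet: Wooden mallet lying on the counter, not to be disturbed; head 75 by 130 by 65 mm, handle to its -x, 235 mm beyond the head. Origin: underside of the head.
- level: Yellow spirit level standing on its edge on the counter, not to be disturbed; 24 mm (x) by 422 mm (y), 52 mm high. Origin: centre of the underside.
- pot: Grey pot of brushes on the counter, not to be disturbed; 90 mm across, 110 mm high, brushes up to 240 mm high. Origin: centre of the underside.
Mind the look-alikes: they are no part of the job. What is shaped like the tub_red but pink, purple or turquoise is not meant.

How it is judged:
By the outcome, as a careful person would: the job done as asked, in the order asked, and still so for the second after the job is handed in, while the arm keeps its last pose, push and grip.
It also fails if it takes over 64 s, if anything falls off the work surface, if the arm or the gripper's body presses on something with over 40 N, if the wrist force passes 120 N, or if a joint passes its speed limit or range.

ROBOT

A 7-joint arm with a two-finger parallel gripper is mounted at the origin on the work surface. World frame = base frame: x ahead of the robot, y to its left, z up, the work surface at z = 0. Lengths are in m, angles in rad, forces in N, time in s.
With the tool pointing down it reaches from about 0.4 to 0.9 m from the base axis. Payload 5.6 kg.
Tool frame: the origin (TCP) lies midway between the tips of the shut fingers; the grasp point (between the pads) lies 19 mm behind it; z points along the fingers, y is the line along which they close (so a half turn about z gives the same grasp; the last joint's range is limited). The gripper opens to 92 mm and grips with 3 to 60 N. Pads are 20 mm wide; open, the fingers measure 128 mm over their backs; the gripper's body (75 mm by 189 mm) begins 69 mm behind the grasp point.
Start: joints at [-0.043, 0.468, -0.012, 1.603, 0.006, 1.071, -0.056], TCP at [0.65, -0, 0.215] pointing down, gripper open.
Joint ranges: [-2.53, 2.53], [-0.31, 2.02], [-1.57, 1.55], [0.28, 2.44], [-1.29, 4.43], [0.15, 1.84], [-2.92, 2.92]. Speed limits (rad/s): [2.57, 2.57, 3.14, 3.14, 3.14, 3.14, 3.14].

INTERFACE

Orientations are given as a 3x3 rotation matrix whose columns are the frame's x, y, z axes.
In Python, from station import env, effector, solver, viewer, workorder, search_frame, tip_of gives the robot as it stands. Calls block until the motion is done:
- env.reach(position, orientation): joint-space move of the TCP to a pose.
- env.movel(position, frame=None, rate=0.15): straight line of the TCP; frame=None keeps the orientation; rate is the mean speed in m/s.
- env.goto_joints(angles): joint-space move.
- effector.release() and effector.grasp(squeeze=None): open the fingers fully, or close them until they stop; squeeze is the grip in N (None keeps the last).
- env.pause(seconds).
- solver.inverse_kinematics(position, orientation): joint angles nearest the present ones, or None.
- env.sense(): the state.
- viewer.read_camera(name): name is "scene" or "side" or "wrist"; returns (picture, depth): 480x640x3 uint8, red, green, blue; 480x640 float32, m along the optical axis (not along the pixel's ray), 0 where there is no reading.
- viewer.camera_info(name): a dict with "intrinsics" (3x3 intrinsics, pixels), "dist_coeffs" ([k1, k2, p1, p2, k3] as OpenCV has them; the pictures are not rectified), "eye" and "rotation" of the camera in the world; the wrist camera has in their place "T_tool_cam" (4x4, takes a point from camera to tool coordinates, whose origin is the TCP and whose axes are the flange's). Camera axes: x right, y up, looking along -z (the intrinsics and any distortion apply to the point x, -y, -z); pixel columns grow to the right and rows downward; lengths in m; the calibration is good to about 2 mm. A picture is of the moment at which its call begins: read the wrist's pose just before it. camera_info takes no time and is no camera call.
A pose or a line that the arm cannot do raises env.PlanningError and nothing moves.
- workorder.finish_job(): hands the job in; it is judged then, once.
Trained networks look in the newest picture that a camera, given by its name, has taken for a name from the list of things; names that differ only in an ending like _2 or _b are one class to them, and where a whole thing is asked for, a point or a joint stands for the part that bears it (a point fixed in the world has none). Each returns a list of dicts, best first, with "score" (0 to 1); they miss things now and then, are a little off and sometimes report something else, mostly with a low value. They report only what shows in the picture. A call takes as long as a camera call. They do not tell look-alikes from the thing itself.
- search_frame(camera, name): "at" ([x, y, z] in m, in world coordinates, good to about 4 mm: the middle of the surface that is visible of it).
- tip_of(camera, name): "at" ([x, y, z] in m, in world coordinates, good to about 4 mm: a listed point, or the origin of a listed thing).
The state is a dict: "t": time; "joint_positions": joint angles; "joint_velocities": joint speeds; "tau": joint torques, N m; "ee_pos": TCP position; "tcp_rot": TCP orientation; "wrist_force": force on the tool from outside, world axes, zero at the start; "moment": the same for the moment, N m; "gripper_width": finger opening in m; "grasp_force": force on a finger pad.
Only numpy, scipy, OpenCV 4.12 (cv2) and the standard library are available. Lean on these libraries where they do the work, as an engineer would, in place of code of your own. Each camera call takes 0.05 s, during which the arm holds its last target. There are 200 camera calls.

## Working session

There is one attempt and no reset: what is moved stays moved. The work goes in short steps, each a Python script; the robot and the scene stay as the last script left them, time stands still between calls to the robot, and variables do not carry over. Pictures are saved under pics/ and viewed, at most 10 in all, crops included, and the job is handed in when it is done.

```bash
ls; mkdir -p pics; python3 - <<'E'
from station import env, effector, solver, viewer, workorder, search_frame, tip_of
import cv2,numpy as np
ims=[]
for c in ["scene","side"]:
    p,d=viewer.read_camera(c); np.savez(f"pics/{c}0.npz",p=p,d=d); ims.append(p)
    i=viewer.camera_info(c); print(c,np.round(i["eye"],3).tolist(),np.round(i["intrinsics"],1).tolist(),np.round(i["dist_coeffs"],3))
    for n in ["tote","grip","top_red","top_yellow","tub_red","tub_yellow","chisel","mallet","level","pot"]:
        print(n,[(np.round(r["at"],3).tolist(),round(r["score"],2)) for r in tip_of(c,n)][:4])
    cv2.imwrite(f"pics/{c}0.png",p[:,:,::-1])
print(env.sense()["t"])
E
```

```text
pics
scene [1.13, 1.056, 1.55] [[619.2, 0.0, 321.8], [0.0, 619.2, 245.4], [0.0, 0.0, 1.0]] [-0.179  0.     0.     0.     0.   ]
tote [([0.566, -0.145, 0.004], 0.72)]
grip [([0.577, -0.244, 0.006], 0.47)]
top_red [([0.613, 0.144, 0.093], 0.96), ([0.431, 0.166, 0.091], 0.63)]
top_yellow [([0.576, -0.239, 0.101], 0.46)]
tub_red [([0.496, -0.065, 0.007], 0.9), ([0.614, 0.15, -0.001], 0.89), ([0.321, -0.125, 0.001], 0.85), ([0.433, 0.17, 0.004], 0.85)]
tub_yellow [([0.577, -0.242, 0.004], 0.54)]
chisel []
mallet [([0.552, 0.542, -0.0], 0.74)]
level [([0.777, 0.037, -0.003], 0.92)]
pot [([0.481, -0.513, 0.002], 0.7)]
side [0.062, -0.679, 1.143] [[490.3, 0.0, 316.6], [0.0, 490.3, 231.7], [0.0, 0.0, 1.0]] [0.038 0.    0.    0.    0.   ]
tote [([0.569, -0.142, -0.001], 0.63)]
grip [([0.567, -0.15, 0.182], 0.62)]
top_red [([0.324, -0.126, 0.091], 0.8), ([0.611, 0.143, 0.093], 0.78), ([0.498, -0.065, 0.107], 0.56), ([0.432, 0.172, 0.091], 0.56)]
top_yellow [([0.574, -0.24, 0.105], 0.96)]
tub_red [([0.579, -0.242, 0.001], 0.67), ([0.324, -0.132, 0.001], 0.65), ([0.616, 0.142, 0.001], 0.59)]
tub_yellow [([0.58, -0.24, 0.002], 0.8)]
chisel [([0.634, -0.123, 0.004], 0.68)]
mallet [([0.556, 0.541, 0.002], 0.59), ([0.479, -0.51, -0.003], 0.29)]
level []
pot [([0.481, -0.511, -0.001], 0.79)]
1.1
```

View pics/scene0.png

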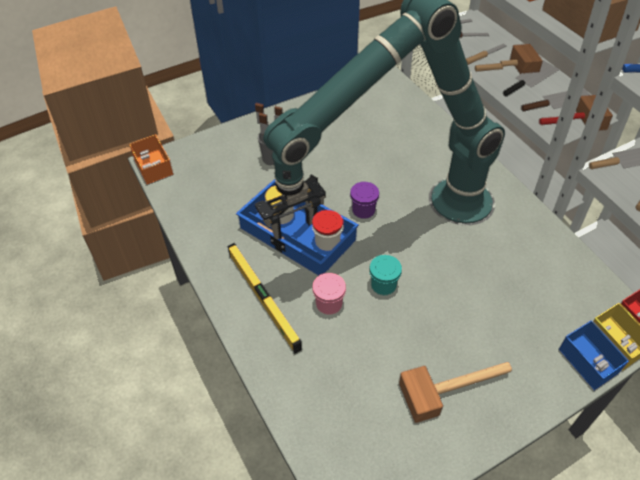

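View pics/side0.png

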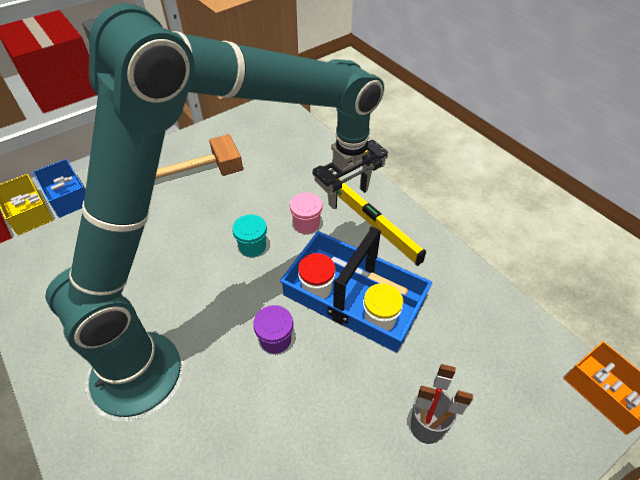

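The tote holds the red lid (scene 328,228; side 317,268) and the yellow lid (side 383,302). The look-alikes are loose on the counter: pink (scene 329,290), turquoise (385,272) and purple (364,197). The red-lidded white tub in the tote is the one meant. I'll confirm that in a crop, and raise the arm for a wrist look.

```bash
cat > h.py <<'E'
from station import env, effector, solver, viewer, workorder, search_frame, tip_of
import cv2,numpy as np
def cloud(cam,sense=None):
    """picture, HxWx3 world points"""
    p,d=viewer.read_camera(cam); i=viewer.camera_info(cam)
    v,u=np.mgrid[0:480,0:640]
    n=cv2.undistortPoints(np.stack([u,v],-1).reshape(-1,1,2).astype(float),np.array(i["intrinsics"]),np.array(i["dist_coeffs"])).reshape(480,640,2)
    c=np.stack([n[...,0]*d,-n[...,1]*d,-d],-1)
    if cam=="wrist":
        T=np.array(i["T_tool_cam"]); c=c@T[:3,:3].T+T[:3,3]
        R,t=np.array(sense["tcp_rot"]),np.array(sense["ee_pos"])
    else: R,t=np.array(i["rotation"]),np.array(i["eye"])
    w=c@R.T+t; w[d==0]=np.nan
    return p,w
def down(a):  # tool pointing down, closing axis y at world angle a
    y=np.array([np.cos(a),np.sin(a),0]); z=np.array([0,0,-1.]); return np.stack([np.cross(y,z),y,z],1)
def best(pos,a): # the half turn whose IK has least joint travel
    q=np.array(env.sense()["joint_positions"]); r=[]
    for b in (a,a+np.pi):
        s=solver.inverse_kinematics(pos,down(b))
        if s is not None: r.append((np.abs(np.array(s)-q).max(),b))
    return min(r)[1]
def bar(w,c):
    """handle bar: centre, world angle of its long axis"""
    m=(abs(w[...,2]-.185)<.02)&(np.hypot(w[...,0]-c[0],w[...,1]-c[1])<.13)
    q=w[m]; top=q[q[:,2]>.183]
    (cx,cy),s,a=cv2.minAreaRect((top[:,:2]*1000).astype(np.float32))
    b=cv2.boxPoints(((cx,cy),s,a)); e=[b[1]-b[0],b[2]-b[1]]; e=max(e,key=np.linalg.norm)
    return np.array([cx,cy])/1000,s,(np.arctan2(e[1],e[0])+np.pi/2)%np.pi-np.pi/2,len(top),np.median(top[:,2])
E
python3 - <<'E'
from h import *
p,w=cloud("side"); print(bar(w,(.567,-.145)))
cv2.imwrite("pics/crop.png",cv2.resize(p[210:370,220:460],None,fx=3,fy=3,interpolation=cv2.INTER_CUBIC)[:,:,::-1])
print(np.round(viewer.camera_info("wrist")["T_tool_cam"],3).tolist())
s=env.sense(); print(np.round(s["tcp_rot"],2).tolist())
a=np.radians(24)
env.movel([.65,0,.40]); P=[.55,-.15,.45]; env.reach(P,down(best(P,a)))
s=env.sense(); p,w=cloud("wrist",s); np.savez("pics/w1.npz",p=p,w=w)
cv2.imwrite("pics/w1.png",p[:,:,::-1]); print(bar(w,(.567,-.145)))
for n in ["grip","top_red","top_yellow","tub_red","tub_yellow","tote"]:
    print(n,[(np.round(r["at"],3).tolist(),round(r["score"],2)) for r in tip_of("wrist",n)][:3])
s=env.sense();print(s["t"],np.round(s["ee_pos"],3),np.round(s["joint_positions"],2),np.round(s["wrist_force"],2))
E
```

```text
(array([ 0.56754156, -0.14411845]), (200.79017639160156, 29.724077224731445), np.float32(0.4196583), 680, np.float64(0.18968384514379472))
[[0.0, 0.959, 0.282, 0.08], [1.0, -0.0, -0.001, -0.001], [-0.001, 0.282, -0.959, -0.171], [0.0, 0.0, 0.0, 1.0]]
[[0.0, 1.0, 0.0], [1.0, -0.0, -0.0], [-0.0, 0.0, -1.0]]
(array([ 0.56752649, -0.14476431]), (196.25909423828125, 29.530353546142578), np.float32(0.41376615), 4091, np.float64(0.1905371035259219))
grip [([0.567, -0.144, 0.183], 0.88)]
top_red [([0.499, -0.066, 0.101], 0.63), ([0.325, -0.124, 0.095], 0.61)]
top_yellow [([0.778, 0.036, -0.001], 0.59), ([0.576, -0.245, 0.105], 0.55)]
tub_red [([0.323, -0.125, 0.004], 0.93), ([0.499, -0.064, 0.006], 0.65), ([0.499, -0.068, 0.105], 0.28)]
tub_yellow [([0.576, -0.235, 0.006], 0.83)]
tote [([0.568, -0.148, 0.001], 0.85)]
3.6583 [ 0.55  -0.149  0.449] [ 0.21  0.19 -0.    1.46  0.    1.49  0.63] [-0.31  0.11 -0.18]
```

View pics/crop.png

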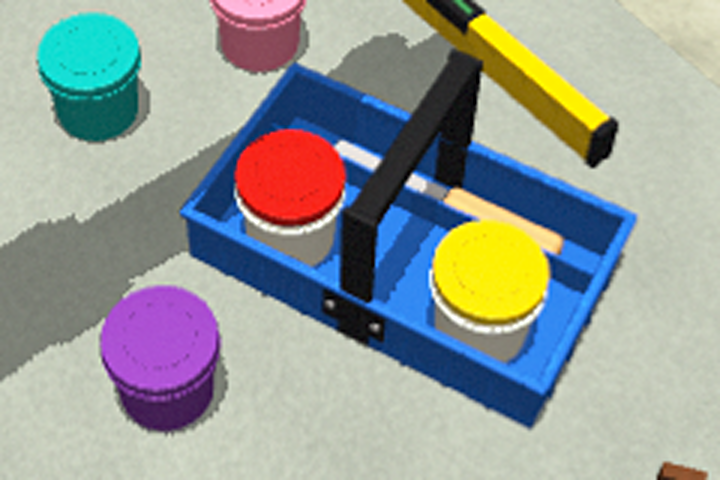

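View pics/w1.png

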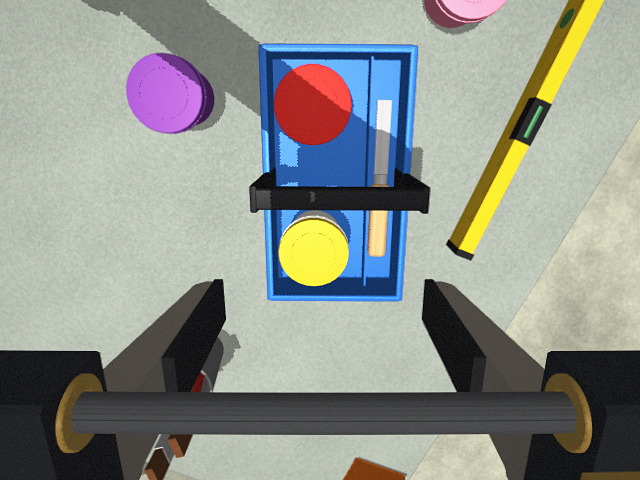

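The crop and the wrist view agree: a white tub with the red lid (wrist 313,104), a white tub with the yellow lid (314,252), and the bar at (340,195). Tote yaw is 0.414 rad. Now I'll fit the lid centres and press each lid with the fingers shut, closing axis along tote x to stay clear of the bar.

```bash
cat > press.py <<'E'
from h import *
A=.414
def lids(p,w):
    hsv=cv2.cvtColor(p,cv2.COLOR_RGB2HSV); out={}
    for n,lo,hi,c in [("red",0,6,(.498,-.066)),("yellow",22,34,(.576,-.242))]:
        m=(hsv[...,0]>=lo)&(hsv[...,0]<=hi)&(hsv[...,1]>150)&(w[...,2]>.088)&(w[...,2]<.12)&(np.hypot(w[...,0]-c[0],w[...,1]-c[1])<.07)
        q=w[m]; (x,y),r=cv2.minEnclosingCircle((q[:,:2]*1000).astype(np.float32))
        out[n]=(x/1000,y/1000,np.median(q[:,2]),r,len(q))
    return out
def press(x,y,z0):
    b=best([x,y,.2],A); R=down(b)
    if env.sense()["ee_pos"][2]<.25: env.movel([*env.sense()["ee_pos"][:2],.25],rate=.25)
    env.reach([x,y,.26],R); env.movel([x,y,z0+.012],R,rate=.15)
    f0=env.sense()["wrist_force"][2]; log=[]
    z=z0+.010
    while z>.080:
        env.movel([x,y,z],R,rate=.03); s=env.sense(); f=s["wrist_force"][2]-f0
        log.append((round(z,4),round(float(s["ee_pos"][2]),4),round(float(f),1)))
        if f>22: break
        z-=.001
    print(log,s["t"])
    env.movel([x,y,.2],R,rate=.2)
E
python3 - <<'E'
from press import *
d=np.load("pics/w1.npz"); L=lids(d["p"],d["w"]); print(L)
effector.grasp(10); print(env.sense()["gripper_width"])
x,y,z=L["yellow"][:3]; press(x,y,z)
E
```

```text
{'red': (0.4982584228515625, -0.0656269760131836, np.float64(0.10366777169831923), 47.03351974487305, 4798), 'yellow': (0.57615771484375, -0.24095606994628907, np.float64(0.10238789407015186), 47.85251998901367, 3683)}
0.00045559439498683694
[(np.float64(0.1124), 0.1129, -0.3), (np.float64(0.1114), 0.1114, 0.4), (np.float64(0.1104), 0.1103, 0.2), (np.float64(0.1094), 0.1093, 0.4), (np.float64(0.1084), 0.1083, -0.0), (np.float64(0.1074), 0.1073, 0.2), (np.float64(0.1064), 0.1063, 0.4), (np.float64(0.1054), 0.1053, 0.3), (np.float64(0.1044), 0.1043, -0.1), (np.float64(0.1034), 0.1033, 0.6), (np.float64(0.1024), 0.1023, -0.5), (np.float64(0.1014), 0.1017, 3.6), (np.float64(0.1004), 0.1009, 5.8), (np.float64(0.0994), 0.1, 5.9), (np.float64(0.0984), 0.0991, 6.1), (np.float64(0.0974), 0.0981, 5.7), (np.float64(0.0964), 0.0971, 5.9), (np.float64(0.0954), 0.0961, 6.2), (np.float64(0.0944), 0.0954, 8.6), (np.float64(0.0934), 0.0954, 13.8), (np.float64(0.0924), 0.0953, 20.4), (np.float64(0.0914), 0.0953, 25.6)] 12.475
```

```bash
python3 - <<'E'
from press import *
press(.4983,-.0656,.0995)
P=[.55,-.15,.45]; env.movel([.4983,-.0656,.40],rate=.25); env.reach(P,down(best(P,A))); env.pause(.3)
s=env.sense(); p,w=cloud("wrist",s); print(lids(p,w)); print(bar(w,(.567,-.145)))
p2,w2=cloud("side"); print(lids(p2,w2),bar(w2,(.567,-.145)))
cv2.imwrite("pics/s2.png",np.vstack([cv2.resize(p2[220:350,250:450],(640,416),interpolation=cv2.INTER_CUBIC)])[:,:,::-1]); print(env.sense()["t"])
E
```

```text
[(0.1095, 0.11, 0.8), (0.1085, 0.1086, 1.1), (0.1075, 0.1074, -0.9), (0.1065, 0.1064, -0.1), (0.1055, 0.1054, 0.2), (0.1045, 0.1044, -0.4), (0.1035, 0.1034, -0.1), (0.1025, 0.1028, 3.4), (0.1015, 0.1018, 4.9), (0.1005, 0.1008, 4.5), (0.0995, 0.0999, 4.6), (0.0985, 0.0989, 5.7), (0.0975, 0.0979, 5.4), (0.0965, 0.0969, 5.4), (0.0955, 0.0959, 4.9), (0.0945, 0.0953, 9.8), (0.0935, 0.0953, 18.1), (0.0925, 0.0952, 27.0)] 19.95
{'red': (0.498344482421875, -0.06606824493408203, np.float64(0.09571568761446203), 47.05570983886719, 4647), 'yellow': (0.5759849853515625, -0.24078382873535156, np.float64(0.0957351279458844), 47.79819107055664, 3484)}
(array([ 0.56783789, -0.1449837 ]), (196.4087371826172, 30.085208892822266), np.float32(0.41399634), 4109, np.float64(0.1904901060150267))
{'red': (0.4965306396484375, -0.06519908905029297, np.float64(0.09507469035755822), 48.22833251953125, 840), 'yellow': (0.575388427734375, -0.24036228942871093, np.float64(0.0951338007834921), 49.17864990234375, 1017)} (array([ 0.5667832 , -0.14424356]), (198.38626098632812, 29.287817001342773), np.float32(0.41172767), 687, np.float64(0.18971188789974047))
22.5083
```

View pics/s2.png

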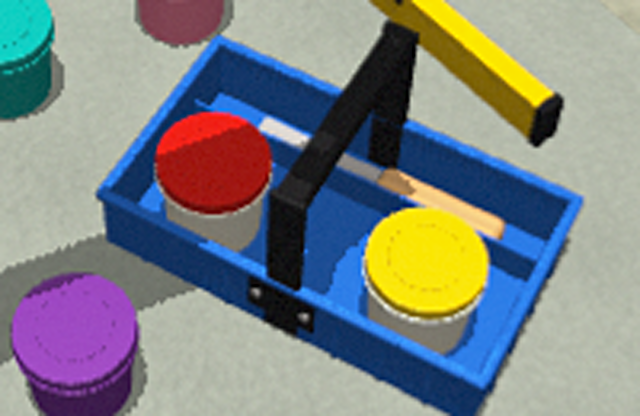

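Both lids are down at 95 mm: the force rose against the hard stop on each, and no grey neck shows at the red (215,170) or yellow (427,260) lid. Now I'll grip and lift.

```bash
python3 - <<'E'
from press import *
x,y=.5675,-.1448
effector.release()
b=best([x,y,.3],A+np.pi/2); R=down(b)
env.reach([x,y,.30],R); env.movel([x,y,.161],R,rate=.12)
f0=np.array(env.sense()["wrist_force"])
effector.grasp(50); env.pause(.3); s=env.sense(); print(s["gripper_width"],s["grasp_force"],np.round(s["wrist_force"]-f0,1))
env.movel([x,y,.191],R,rate=.05); s=env.sense(); print(np.round(s["ee_pos"],4),np.round(s["wrist_force"]-f0,1),np.round(s["moment"],2),s["gripper_width"])
env.movel([x,y,.263],R,rate=.06); env.pause(.8)
s=env.sense(); print(np.round(s["ee_pos"],4),np.round(s["wrist_force"]-f0,1),np.round(s["moment"],2),s["gripper_width"],s["grasp_force"],np.round(s["joint_velocities"],3),s["t"])
p,w=cloud("side"); np.savez("pics/s3.npz",p=p,w=w); cv2.imwrite("pics/s3.png",p[:,:,::-1])
for n in ["tote","top_red","top_yellow"]: print(n,[(np.round(r["at"],3).tolist(),round(r["score"],2)) for r in tip_of("side",n)][:3])
hsv=cv2.cvtColor(p,cv2.COLOR_RGB2HSV)
m=(abs(hsv[...,0].astype(int)-110)<12)&(hsv[...,1]>140)&(np.hypot(w[...,0]-x,w[...,1]-y)<.22)&(w[...,2]>.166)&(w[...,2]<.195)
q=w[m]; print(len(q),"rim z pct",np.percentile(q[:,2],[50,95]))
top=q[q[:,2]>np.percentile(q[:,2],95)-.006]; print("plane",np.linalg.lstsq(np.c_[top[:,:2]-[x,y],np.ones(len(top))],top[:,2],rcond=None)[0])
for n,lo,hi in [("red",0,6),("yellow",22,34)]:
    k=(hsv[...,0]>=lo)&(hsv[...,0]<=hi)&(hsv[...,1]>150)&(w[...,2]>.17)&(w[...,2]<.22)&(np.hypot(w[...,0]-x,w[...,1]-y)<.16)
    print(n,len(w[k]),np.median(w[k],0))
E
```

```text
0.0237353324186898 49.999533891677856 [-0.3 -0.5  0.2]
[ 0.5672 -0.1448  0.1909] [-0.6  0.1 -6.6] [ 0.24 -0.01  0.02] 0.023309191326137308
[ 0.5675 -0.1448  0.263 ] [-0.   0.1 -6. ] [ 0.17 -0.07  0.03] 0.023649469291909496 49.99711453914642 [ 0.    -0.001 -0.001  0.001  0.     0.     0.001] 30.7833
tote [([0.57, -0.143, 0.102], 0.68), ([0.482, -0.513, -0.001], 0.56)]
top_red [([0.614, 0.143, 0.094], 0.97), ([0.431, 0.174, 0.09], 0.91), ([0.322, -0.131, 0.094], 0.79)]
top_yellow [([0.573, -0.241, 0.2], 0.83), ([0.556, 0.54, -0.001], 0.59), ([0.567, -0.143, 0.102], 0.39)]
1616 rim z pct [0.17618013 0.17964462]
plane [-9.51054825e-05  1.59929643e-04  1.76921522e-01]
red 958 [ 0.49389871 -0.06975239  0.19690418]
yellow 1155 [ 0.57234341 -0.24339722  0.1969986 ]
```

View pics/s3.png

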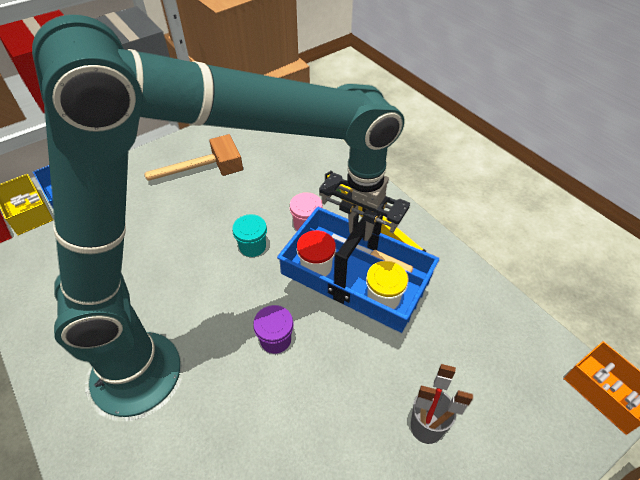

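The tote hangs level at about 102 mm, with both tubs (317,247 and 387,280) and the chisel inside. The lids are still at home height and the arm is still. Handing in.

```bash
python3 -c "
from h import *
print(workorder.finish_job())"
```

```text
the job is handed in; nothing more can be done
None
```

I pressed both lids fully home with the tote on the counter, then lifted it by its handle; the arm is holding it level and still, about 10 cm up with everything in it, and the job is handed in.

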